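# Load a sample carrier through the sprung flap of a measuring chamber

### The job

Push the blue sample carrier, with its petri dish riding in it, block end first along the bench and through the chamber's doorway, so that the carrier itself swings the orange sprung flap open, until you feel it come up firmly against the hidden stop inside and the flap has dropped shut behind its block; then draw back. Be gentle: do not ram the stop, never touch the flap with the robot, and leave the bottles, the beaker and the carton standing where they are.

Things in the scene. Friction and masses are not known exactly. Their poses are not given: they have to be found in the camera images.
- chamber: white measuring chamber fixed to the bench, 166 wide, 185 deep, 105 mm high. Origin on the bench in the middle of the doorway plane; +x points straight into the chamber, z up. Doorway and channel behind it are 102 mm wide; no sill, the carrier slides on the bench itself. The front is solid above 78 mm
- doorway (a point): same point and axes as the chamber's origin. Two fixed grey guide walls, 26 mm high and 8 mm thick, stand before the doorway: they flare out from its sides by 29 degrees and end 46 mm in front of it, about 150 mm apart
- flap (a joint): orange sprung flap, rad: 0 shut, grows as it swings inward only. Level hinge across the doorway 68 mm up; it hangs to 23 mm above the bench, 98 mm wide. Light spring, 0.06 N m shut, 0.12 at 0.8 rad. On the carrier's block it rides at about 0.8 rad; it drops shut over the low tail once the block's rear wall is about 40 mm inside the doorway plane
- flap_panel: the panel of the orange flap, smooth and slippery; origin on the hinge line
- stop_block: aluminium block in the back of the chamber, out of sight; its reported origin is the chamber's. It carries a rubber stop of unknown setting, different each time: its face, which the nose meets, is 124 to 140 mm inside the doorway plane. It yields 1.5 N per mm, at most 10 mm, then is hard. Sliding with the flap takes a few N; once the flap is shut, 1 to 3 N
- carrier: blue plastic sample carrier, 156 long (x), 96 mm wide (y): too wide to grasp; 0.3 kg, slippery. Origin mid underside, +x to its nose. Front 72 mm: block 36 mm high, round-cornered, with a well for the dish; rear 84 mm: flat solid tail 18 mm high that stays partly outside under the shut flap. Pushed sideways at x = +5 mm it glides; nearer an end it turns
- nose (a point): middle of the carrier's front face, at bench height; axes as the carrier
- tail_end (a point): middle of the carrier's rear face (18 mm high), at bench height: where to push it; axes as the carrier
- dish: glass petri dish with pink contents, 61 mm across, 15 mm high, lying loose in the carrier's well; origin at the middle of its underside, 42 mm ahead of the carrier's origin and 4 mm above the bench
- pe_bottle: white plastic bottle with blue cap, 48 mm across, 112 mm tall; a bystander; origin at the middle of its underside
- glass_beaker: clear glass beaker, 72 mm across, 94 mm tall; a bystander; origin at the middle of its underside
- small_amber: small amber bottle, 40 mm across, 88 mm tall; a bystander; origin at the middle of its underside
- strips: small flat yellow carton of indicator strips, 42x72x18 mm; a bystander; origin at the middle of its underside

How it is judged:
By the outcome, as a careful person would: the job done as asked, in the order asked, and still so for the second after the job is handed in, with the robot touching nothing.
It also fails if it takes over 61 s, if anything falls off the work surface, if the arm or the gripper's body presses on something with over 40 N, if the wrist force passes 120 N, or if a joint passes its speed limit or range.

### The arm

A 7-joint arm with a two-finger parallel gripper is mounted at the origin on a cart in front of the work surface, level with it; the furniture and walls round the work are solid. World frame = base frame: x ahead of the robot, y to its left, z up, the work surface at z = 0. Lengths are in mm, angles in rad, forces in N, time in s.
With the tool pointing down it reaches from about 400 to 875 mm from the base axis. Payload 4.4 kg.
Tool frame: the origin (TCP) lies midway between the tips of the shut fingers; the grasp point (between the pads) lies 19 mm behind it (ctrl.grip_point_offset is the distance from the TCP to the grasp point, in mm); z points along the fingers, y is the line along which they close (so a half turn about z gives the same grasp; the last joint's range is limited). The gripper opens to 85 mm and grips with 20 to 120 N. Pads are 22 mm wide; open, the fingers measure 114 mm over their backs; the gripper's body (76 mm by 85 mm) begins 54 mm behind the grasp point. The pads swing forward as they close: fully open they stand 13 mm farther back than shut.
Start: joints at [1.135, 0.628, 0.038, 1.517, -0.027, 0.996, -0.02], TCP at [234.957, -606.064, 231.313] pointing down, gripper open.
Joint ranges: [-3.06, 3.06], [-0.37, 2.12], [-1.25, 1.32], [0.18, 2.47], [-1.1, 4.24], [0.23, 1.98], [-2.94, 2.94]. Speed limits (rad/s): [2.57, 2.57, 3.14, 3.14, 3.14, 3.14, 3.14].

### API

Orientations are given as [roll, pitch, yaw] about the fixed x, y, z axes, in that order (R = Rz(yaw) Ry(pitch) Rx(roll)).
In Python, from cell import ctrl gives the robot as it stands.
- The arm moves only by the shell command python3 nudge.py, which reads ROWS from standard input. ROWS is one flat JSON list of numbers that holds 1 to 12 rows one after another, with no inner brackets; each row has 7 numbers: dx, dy, dz in cm, then a rotation vector rx, ry, rz in rad, then the finger opening in mm; each row shifts and turns the commanded pose from where the row before left it, along the tool's axes as they then stand; what a row does not reach is not made up. A row lasts 1/10 s, in which the tool goes at most 50 mm and 0.15 rad, less where a joint would pass 70% of its speed; a pose out of reach is approached as far as the arm can. The fingers move at their own pace and stop on an object; the grip force is fixed at half the most. Time passes only in rows, so rows that do not move let the fingers close. It prints the time, the measured TCP pose, the force, the opening and the grip force at its end. Input that does not fit is refused with a message, and nothing moves.
- ctrl.read_state(): the state, without advancing time (a new reading comes with each control period).
- ctrl.get_image(name): name is "scene" or "top"; returns the picture (480x640x3 uint8, blue, green, red); there is no depth.
- ctrl.calibration(name): a dict with "fx", "fy", "cx", "cy" (pixels), "k1" (the pictures are not rectified: a ray, as slopes to the right and down, at radius r is drawn at 1 + k1 r^2 times it, then the intrinsics apply), "rvec" (rotation vector, rad) and "tvec" (3), from world to camera coordinates, as OpenCV has them. Camera axes: x right, y down, z forward; pixel columns grow to the right and rows downward; lengths in mm; the calibration is good to about 2 mm. A picture is of the moment at which its call begins. calibration takes no time and is no camera call.
- ctrl.finish_job(): hands the job in; it is judged then, once.
The state is a dict: "clock": time; "qpos": joint angles; "qd": joint speeds; "tau": joint torques, N m; "eef_pos": TCP position; "tool_rot": TCP orientation; "force": force on the tool from outside, world axes, zero at the start; "torque": the same for the moment, N m; "width": finger opening in mm; "gripper_force": force on a finger pad.
Only numpy, scipy, OpenCV 4.12 (cv2) and the standard library are available. Lean on these libraries where they do the work, as an engineer would, in place of code of your own. Each camera call takes 0.05 s, during which the arm holds its last target. There are 200 camera calls.

## Working session

There is one attempt and no reset: what is moved stays moved. The work goes in short steps, Python scripts to look and compute and a shell command to move; the robot and the scene stay as the last step left them, time stands still between calls to the robot, and variables do not carry over. Pictures are saved under pics/ and viewed, at most 10 in all, crops included, and the job is handed in when it is done.

```bash
ls; mkdir -p pics; python3 - <<'E'
from cell import ctrl
import cv2
for n in("scene","top"):
    cv2.imwrite(f"pics/{n}0.png",ctrl.get_image(n)); print(ctrl.calibration(n))
print(ctrl.read_state())
E
```

```text
cell.py
nudge.py
pics
{'fx': 454.8113042816623, 'fy': 454.8113042816623, 'cx': 322.23209226508266, 'cy': 237.51479447174887, 'k1': -0.11236998656554183, 'rvec': array([ 1.09051092, -2.63479264,  0.74781616]), 'tvec': array([ 354.50101771,  378.64901699, 1092.5555131 ])}
{'fx': 444.8423727932732, 'fy': 444.8423727932732, 'cx': 331.9028530511468, 'cy': 242.85034407499649, 'k1': 0.033533456561013524, 'rvec': array([ 2.15377903, -2.15018298,  0.12159061]), 'tvec': array([  -4.84901847,  553.35297272, 1040.25529071])}
{'clock': 0.1, 'qpos': array([ 1.13518667,  0.62924486,  0.03847387,  1.51827099, -0.02699336,
        0.99629723, -0.02000587]), 'qd': array([-0.00031121, -0.00310702,  0.00012065, -0.00338839,  0.00140469,
        0.00033821,  0.00114651]), 'tau': array([ 2.61307534e-03, -5.64532578e+01,  1.23017874e+00, -1.93969470e+01,
        1.11615230e-02,  5.54412778e-03,  1.19716913e-05]), 'eef_pos': array([ 234.74311443, -605.53142072,  230.48630927]), 'tool_rot': array([-3.13989144e+00,  3.94284268e-05,  3.69783814e-01]), 'force': array([ 0.9296203 , -0.08392104, -0.95925958]), 'torque': array([-0.04221478, -0.00748901, -0.0499568 ]), 'gripper_force': 0.0, 'width': 85.59261402715921}
```

View pics/scene0.png

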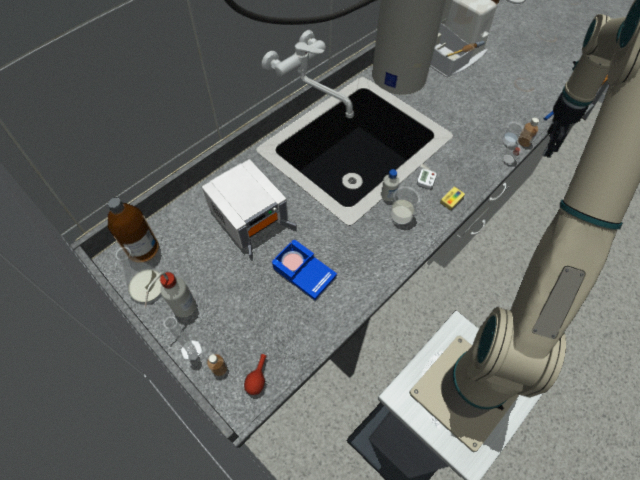

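View pics/top0.png

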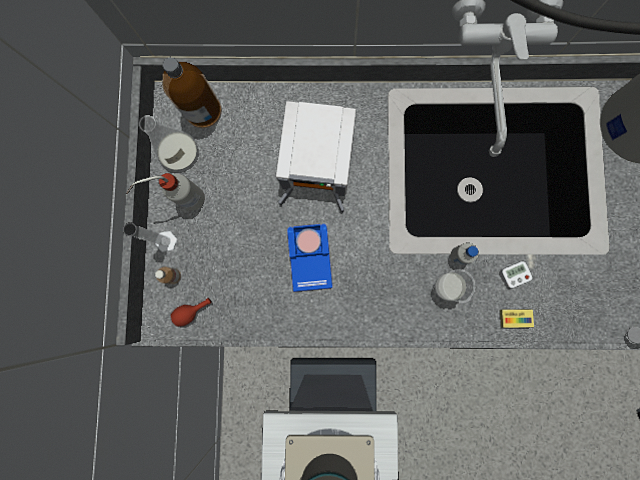

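The scene view shows the chamber at about (245,205) and the carrier at (303,270). In the top view the chamber roof is at about (317,143), the doorway and guide walls at (312,190), and the carrier at (310,257) with its nose up. The bystanders are off to the right.

```bash
cat > h.py <<'E'
import numpy as np, cv2
from cell import ctrl
def ray(n,uv):
    c=ctrl.calibration(n); q=(np.atleast_2d(uv).astype(float)-[c["cx"],c["cy"]])/[c["fx"],c["fy"]]
    s=q.copy()
    for _ in range(20): s=q/(1+c["k1"]*(s**2).sum(1,keepdims=True))
    R=cv2.Rodrigues(c["rvec"])[0]; d=np.c_[s,np.ones(len(s))]@R
    return -R.T@c["tvec"],d
def onz(n,uv,z):
    o,d=ray(n,uv); return o+d*((z-o[2])/d[:,2:])
def blue(im):
    h=cv2.cvtColor(im,cv2.COLOR_BGR2HSV); m=cv2.inRange(h,(108,150,60),(125,255,255))
    k,l,s,_=cv2.connectedComponentsWithStats(m); return (l==1+np.argmax(s[1:,4])).astype(np.uint8)*255
E
python3 - <<'E'
from h import *
im=cv2.imread("pics/top0.png")
c=cv2.resize(im[90:300,260:370],None,fx=2.8,fy=2.8,interpolation=cv2.INTER_CUBIC)
s=cv2.resize(cv2.imread("pics/scene0.png")[155:305,195:345],None,fx=3.92,fy=3.92,interpolation=cv2.INTER_CUBIC)
cv2.imwrite("pics/crop.png",np.hstack([c,s[:588,:480]]))
m=blue(im);cn=max(cv2.findContours(m,0,2)[0],key=cv2.contourArea)
print(cv2.minAreaRect(cn),cv2.approxPolyDP(cn,3,True)[:,0].tolist())
g=cv2.inRange(im,(195,195,195),(255,255,255));g[:,:260]=0;g[:,370:]=0;g[210:]=0;g[:90]=0
cn=max(cv2.findContours(g,0,2)[0],key=cv2.contourArea)
p=cv2.approxPolyDP(cn,4,True)[:,0];print(p.tolist());print(onz("top",p,105).round(0).tolist())
E
```

```text
((309.24945068359375, 257.1191101074219), (64.94422912597656, 39.34577178955078), 84.5596694946289) [[324, 224], [288, 228], [294, 291], [331, 287]]
[[286, 102], [276, 175], [305, 174], [346, 183], [354, 109]]
[[877.0, 104.0, 105.0], [702.0, 124.0, 105.0], [704.0, 58.0, 105.0], [683.0, -37.0, 105.0], [860.0, -56.0, 105.0]]
```

View pics/crop.png

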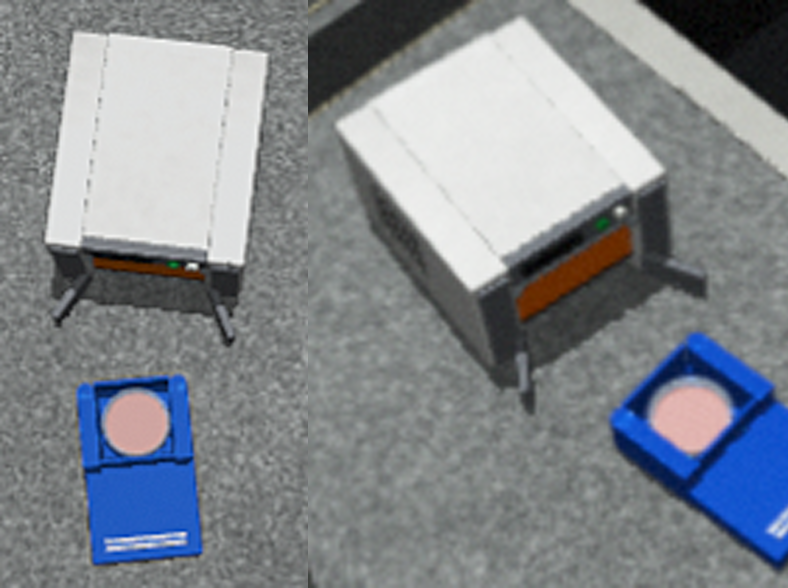

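The left half of the crop is the top view. It shows the roof corners at (74,32), (267,50), (48,245) and (243,265), the guide tips at (58,322) and (231,340), and the carrier corners at (95,562), (200,552), (80,384) and (186,377). The chamber is yawed opposite to the carrier, and the flap is shut.

```bash
python3 - <<'E'
from h import *
f=lambda a:(np.array(a)-1.4+.5)/2.8+[260,90]
r=onz("top",f([(74,32),(267,50),(243,265),(48,245)]),105)
print("roof",r.round(1).tolist())
ax=(r[0]+r[1]-r[2]-r[3])[:2];lat=(r[0]+r[3]-r[1]-r[2])[:2]
print(np.degrees(np.arctan2(ax[1],ax[0])),np.degrees(np.arctan2(-lat[0],lat[1])),np.linalg.norm(ax)/2,np.linalg.norm(lat)/2,"center",r.mean(0))
print("front mid",(r[2]+r[3])/2)
g=onz("top",f([(58,322),(231,340)]),26);print("guide tips",g.round(1).tolist(),g.mean(0))
t=onz("top",f([(95,562),(200,552)]),18);b=onz("top",f([(80,381),(186,375)]),36)
print("tail",t.round(1).tolist(),"nose",b.round(1).tolist())
tm,bm=t.mean(0),b.mean(0);d=bm-tm;print(tm,bm,np.degrees(np.arctan2(d[1],d[0])),np.linalg.norm(d[:2]))
# scene view check
s=lambda a:(np.array(a)-[308,0]-1.96+.5)/3.92+[195,155]
print("scene roof",onz("scene",s([(522,17),(665,172),(480,290),(337,123)]),105).round(1).tolist())
# pink dish
for n in("top","scene"):
    im=cv2.imread(f"pics/{n}0.png");h=cv2.cvtColor(im,cv2.COLOR_BGR2HSV)
    m=cv2.inRange(h,(0,40,150),(15,140,255));k,l,st,c=cv2.connectedComponentsWithStats(m);i=1+np.argmax(st[1:,4]);print(n,c[i],st[i,4],onz(n,c[i],15))
    mb=blue(im);cn=max(cv2.findContours(mb,0,2)[0],key=cv2.contourArea);print(cv2.approxPolyDP(cn,2.,True)[:,0].tolist())
E
```

```text
roof [[879.1, 103.4, 105.0], [863.1, -58.0, 105.0], [679.7, -37.8, 105.0], [696.5, 122.2, 105.0]]
-6.100286576175579 -5.833564717956063 184.02352661452298 161.53353618977118 center [779.61892771  32.44974772 105.        ]
front mid [688.12818905  42.22774991 105.        ]
guide tips [[649.0, 123.3, 26.0], [633.0, -28.9, 26.0]] [640.99914291  47.18950719  26.        ]
tail [[439.3, 88.7, 18.0], [448.1, -2.1, 18.0]] nose [[594.9, 102.0, 36.0], [600.2, 10.2, 36.0]]
[443.68529375  43.3307881   18.        ] [597.5167476   56.13488039  36.        ] 4.758020979345137 154.36340554971244
scene roof [[860.3, -56.5, 105.0], [678.3, -34.8, 105.0], [694.3, 121.7, 105.0], [878.5, 103.8, 105.0]]
top [308.20639535 240.75290698] 344 [[560.9276723   54.66387241  15.        ]]
[[324, 224], [288, 228], [294, 291], [331, 287]]
scene [292.07 260.72] 200 [[561.41257558  56.24097384  15.        ]]
[[292, 240], [273, 259], [273, 266], [315, 299], [336, 273], [316, 259], [312, 252]]
```

The rows are not in the units I measure in: shifts go in cm. I convert before sending: -37 mm is -3.7, 34 mm is 3.4.

```bash
echo '[3.4,-3.7,0,0,0,0,0,3.4,-3.7,0,0,0,0,0,3.4,-3.7,0,0,0,0,0,3.4,-3.7,0,0,0,0,0,3.4,-3.7,0,0,0,0,0,3.4,-3.7,0,0,0,0,0,3.4,-3.7,0,0,0,0,0,3.4,-3.7,0,0,0,0,0,3.4,-3.7,0,0,0,0,0,3.4,-3.7,0,0,0,0,0,3.4,-3.7,0,0,0,0,0,3.4,-3.7,0,0,0,0,0]' | python3 nudge.py; echo '[0,0,0,0,0,0.125,0,0,0,0,0,0,0.125,0,0,0,0,0,0,0.12,0,0,0,0,0,0,0,0]' | python3 nudge.py
```

```text
clock: 1.3
eef_pos: [454.1, -45.5, 231.3]
tool_rot: [3.141, 0.0, 0.37]
force: [1.3, -0.9, -0.7]
width: 0.0
gripper_force: 0.0
clock: 1.7
eef_pos: [453.6, -47.2, 231.1]
tool_rot: [3.141, 0.001, -0.0]
force: [-0.5, -0.0, 0.6]
width: -0.2
gripper_force: 0.0
```
Descend 223 to z=8. tool y = -world y. Then push: to y=-20 first then see force.

Converted, 20 mm is 2, 40 mm is 4.

```bash
echo '[0,0,4,0,0,0,0,0,0,4,0,0,0,0,0,0,4,0,0,0,0,0,0,4,0,0,0,0,0,0,3,0,0,0,0,0,0,2,0,0,0,0,0,0,1.3,0,0,0,0,0,0,0,0,0,0,0]' | python3 nudge.py; echo '[0,-0.6,0,0,0,0,0,0,-0.6,0,0,0,0,0,0,-0.6,0,0,0,0,0,0,-0.3,0,0,0,0,0,0,-0.3,0,0,0,0,0,0,-0.3,0,0,0,0,0,0,-0.3,0,0,0,0,0,0,-0.3,0,0,0,0,0,0,0,0,0,0,0,0]' | python3 nudge.py; python3 - <<'E'
from h import *
im=ctrl.get_image("top");cv2.imwrite("pics/top1.png",cv2.resize(im[170:310,240:380],None,fx=4,fy=4,interpolation=cv2.INTER_CUBIC))
E
```

```text
clock: 2.5
eef_pos: [455.3, -48.4, 16.3]
tool_rot: [-3.141, 0.015, 0.003]
force: [-0.2, 1.0, 0.1]
width: 0.2
gripper_force: 0.0
clock: 3.4
eef_pos: [456.1, -14.9, 17.5]
tool_rot: [3.141, 0.012, 0.001]
force: [-0.4, 0.8, 0.2]
width: 0.0
gripper_force: 0.0
```

View pics/top1.png

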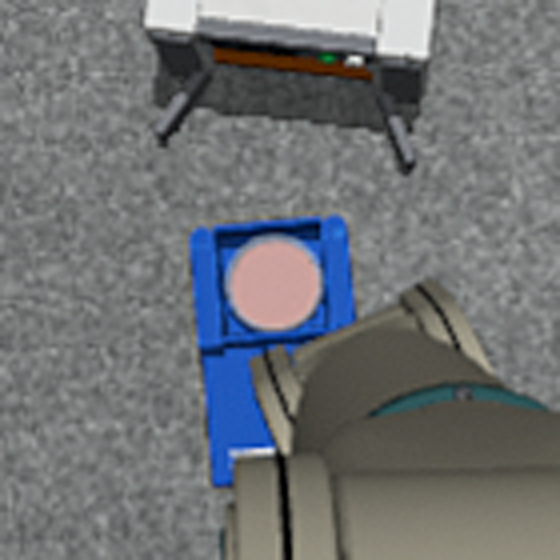

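The arm hides the tail, but the dish at (275,283) and the block are unmoved. The TCP stopped at z 17.5, a reach limit, so I'll check the joints.

```bash
python3 -c "
from cell import ctrl
print(ctrl.read_state()['qpos'].round(3))"; echo '[0.6,0.5,0,0,0,0,0,0.6,0.5,0,0,0,0,0,0,0,0.6,0,0,0,0,0,0,0.6,0,0,0,0,0,0,0,0,0,0,0]' | python3 nudge.py; python3 -c "
from cell import ctrl
print(ctrl.read_state()['qpos'].round(3))"
```

```text
[ 0.06   0.76  -0.13   2.182  0.397  0.234 -1.993]
clock: 3.95
eef_pos: [467.4, -25.7, 4.5]
tool_rot: [3.141, 0.014, -0.0]
force: [-0.4, 0.2, 0.3]
width: 0.1
gripper_force: 0.0
[ 0.095  0.793 -0.149  2.151  0.461  0.241 -2.031]
```

```bash
cat > yaw.py <<'E'
from h import *
import sys
im=ctrl.get_image("top"); m=blue(im); ys,xs=np.nonzero(m)
def edge(cols): return np.array([[c,ys[xs==c].min()-.5] for c in cols if (xs==c).any()])
x0=xs[ys<ys.min()+25].min();x1=xs[ys<ys.min()+25].max()
e=edge(range(x0+6,x1-6)); p=onz("top",e,36); a=np.polyfit(p[:,1],p[:,0],1)
L=[[xs[ys==r].min()-.5,r] for r in range(ys.min()+8,ys.min()+26)]; q=onz("top",L,36); b=np.polyfit(q[:,0],q[:,1],1)
Rr=[[xs[ys==r].max()+.5,r] for r in range(ys.min()+8,ys.min()+26)]; q2=onz("top",Rr,36)
h=cv2.cvtColor(im,cv2.COLOR_BGR2HSV);mm=cv2.inRange(h,(0,40,150),(15,140,255));k,l,st,c=cv2.connectedComponentsWithStats(mm);i=1+np.argmax(st[1:,4])
print("yaw front",np.degrees(-np.arctan(a[0])),"left",np.degrees(np.arctan(b[0])),"nose x at dish y",p[:,0].mean(),"block y L/R",q[:,1].mean(),q2[:,1].mean(),"dish",onz("top",c[i],15).round(1),st[i,4])
cv2.imwrite("pics/last.png",im)
E
python3 yaw.py; echo '[0,-0.6,0,0,0,0,0,0,-0.6,0,0,0,0,0,0,-0.4,0,0,0,0,0,0,-0.3,0,0,0,0,0,0,-0.3,0,0,0,0,0,0,-0.3,0,0,0,0,0,0,0,0,0,0,0,0]' | python3 nudge.py; python3 yaw.py
```

```text
yaw front 3.3996025324909316 left 5.335281751721501 nose x at dish y 597.0809811381451 block y L/R 102.39839454271933 7.906194207507323 dish [[561.   54.8  15. ]] 342
clock: 4.7
eef_pos: [468.0, 0.2, 5.4]
tool_rot: [3.141, 0.012, 0.001]
force: [0.2, -0.5, -0.2]
width: 0.2
gripper_force: 0.0
yaw front -2.6179559073821617 left 0.6416670091876938 nose x at dish y 598.7737669541702 block y L/R 108.17050457830996 37.38947648713452 dish [[563.3  60.6  15. ]] 339
```

```bash
echo '[0,1,0,0,0,0,0,0,1,0,0,0,0,0,0,0,-4,0,0,0,56,0,0,-4,0,0,0,56,0,0,-4,0,0,0,56,0,0,-3,0,0,-0.1446,56,0,0,0,0,0,-0.1446,56,0,0,0,0,0,-0.1446,56,0,0,0,0,0,-0.1446,56,0,0,0,0,0,-0.1446,56,0,0,0,0,0,-0.1446,56,0,0,0,0,0,-0.1446,56]' | python3 nudge.py;  echo '[0,0,0,0,0,-0.1446,56,0,0,0,0,0,-0.1446,56,0,0,0,0,0,-0.1446,56,0,0,0,0,0,-0.1446,56,0,0,0,0,0,-0.1446,56,0,0,0,0,0,-0.1446,56,0,0,0,0,0,-0.1446,56,0,0,0,0,0,-0.1446,56,0,0,0,0,0,-0.1446,56,0,0,0,0,0,-0.1446,56,0,0,0,0,0,0,56]' | python3 nudge.py; python3 -c "
from cell import ctrl
print(ctrl.read_state()['qpos'].round(3))"; python3 yaw.py
```

```text
clock: 5.95
eef_pos: [469.5, -21.9, 155.3]
tool_rot: [-3.132, 0.008, 1.016]
force: [0.4, -0.1, -0.3]
width: 56.2
gripper_force: 0.0
clock: 7.05
eef_pos: [469.4, -21.8, 154.9]
tool_rot: [-3.133, -0.01, 2.457]
force: [0.1, -0.5, 0.0]
width: 55.6
gripper_force: 0.0
[ 0.671  0.726 -1.074  2.055  0.835  0.9    0.003]
yaw front -2.7945767277042655 left 0.6416670091876938 nose x at dish y 598.5007501957633 block y L/R 108.17050457830996 65.44642183293149 dish [[564.1  61.7  15. ]] 320
```

```bash
echo '[0,0,0,0,0,-0.145,56,0,0,0,0,0,-0.145,56,0,0,0,0,0,-0.145,56,0,0,0,0,0,-0.145,56,0,0,0,0,0,0,56]' | python3 nudge.py;  python3 - <<'E'
from cell import ctrl
import numpy as np
from scipy.spatial.transform import Rotation as R
s=ctrl.read_state();print(s['qpos'].round(3));r=R.from_euler('xyz',s['tool_rot'])
print(r.inv().apply(np.array([405,71.5,150])-s['eef_pos']))
E
```

```text
clock: 7.6
eef_pos: [469.6, -20.9, 155.2]
tool_rot: [-3.139, -0.013, 3.035]
force: [-0.4, 0.5, 0.2]
width: 56.0
gripper_force: 0.0
[ 0.717  0.786 -1.184  2.054  0.905  0.979  0.505]
[73.98430722 85.00882649  5.92216202]
```

Now move behind the tail and tilt the tips forward (ry < 0), still up high.

Converted, 17 mm is 1.7, 15 mm is 1.5.

```bash
echo '[1.5,1.7,0,0,0,0,56,1.5,1.7,0,0,0,0,56,1.5,1.7,0,0,0,0,56,1.5,1.7,0,0,0,0,56,1.4,1.7,0,0,0,0,56,0,0,0,0,-0.1,0,56,0,0,0,0,-0.1,0,56,0,0,0,0,-0.1,0,56,0,0,0,0,0,0,56]' | python3 nudge.py;  python3 - <<'E'
from cell import ctrl
s=ctrl.read_state();print(s['qpos'].round(3))
E
```

```text
clock: 8.5
eef_pos: [403.4, 70.4, 156.1]
tool_rot: [-3.134, 0.273, 3.039]
force: [0.1, -0.3, 0.2]
width: 55.9
gripper_force: 0.0
[ 0.383  0.543 -1.04   2.443  1.37   0.643 -0.309]
```

```bash
echo '[0.8,0,2.9,0,0,0,56,0.8,0,2.9,0,0,0,56,0.8,0,2.9,0,0,0,56,0.8,0,2.9,0,0,0,56,0,0,0,0,0,0,56]' | python3 nudge.py;  python3 - <<'E'
from cell import ctrl
s=ctrl.read_state();print(s['qpos'].round(3))
E
```

```text
clock: 9.0
eef_pos: [416.7, 73.6, 37.9]
tool_rot: [-3.127, 0.239, 3.037]
force: [-0.1, 0.1, 0.3]
width: 55.9
gripper_force: 0.0
[ 0.4    1.081 -1.244  2.463  1.707  1.132 -0.6  ]
```

```bash
echo '[0,0,0,0,0.1,0,56,0.5,0,0,0,0.1,0,56,0.5,0,0,0,0,0,56,0,0,1.2,0,0,0,56,0,0,0,0,0,0,56]' | python3 nudge.py;  python3 - <<'E'
from cell import ctrl
s=ctrl.read_state();print(s['qpos'].round(3))
E
```

```text
clock: 9.5
eef_pos: [410.3, 74.0, 31.3]
tool_rot: [-3.126, 0.056, 3.039]
force: [-0.3, -1.0, -0.5]
width: 56.2
gripper_force: 0.0
[ 0.451  1.064 -1.207  2.322  1.459  1.008 -0.288]
```

Converted, -2 mm is -0.2, 10 mm is 1.

```bash
echo '[0,-0.2,1,0,0,0,56,0,0,1,0,0,0,56,0,0,0.5,0,0,0,56,0,0,0,0,0,0,56]' | python3 nudge.py;  python3 - <<'E'
from h import *
s=ctrl.read_state();print(s['qpos'].round(3))
cv2.imwrite("pics/scene2.png",cv2.resize(ctrl.get_image("scene")[180:380,180:440],None,fx=3,fy=3,interpolation=cv2.INTER_CUBIC))
E
```

```text
clock: 9.9
eef_pos: [411.4, 72.3, 5.4]
tool_rot: [-3.127, 0.054, 3.04]
force: [-0.0, 0.2, -0.8]
width: 55.5
gripper_force: 0.0
[ 0.439  1.118 -1.168  2.324  1.533  1.011 -0.325]
```

View pics/scene2.png

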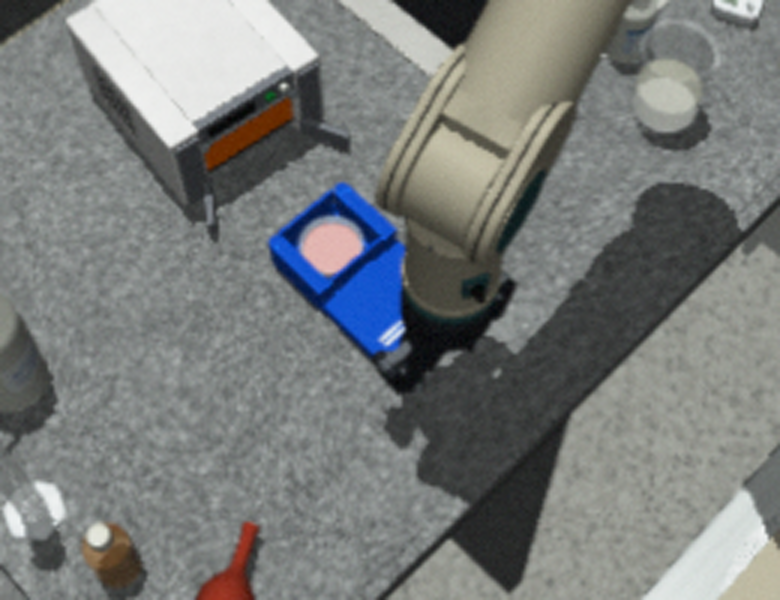

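The left finger at (400,355) sits just behind the tail's left rear corner. The dish is still in its well, and the elbow points to the right, toward the beaker side. I'll start pushing.

Converted, -5 mm is -0.5, -4 mm is -0.4.

```bash
echo '[-0.5,0,0.1,0,0,0,56,-0.5,0,0,0,0,0,56,-0.4,0,0,0,0,0,56,-0.4,0,0,0,0,0,56,-0.4,0,0,0,0,0,56,-0.4,0,0,0,0,0,56,-0.4,0,0,0,0,0,56,-0.4,0,0,0,0,0,56,0,0,0,0,0,0,56]' | python3 nudge.py; python3 yaw.py;  python3 - <<'E'
from cell import ctrl
s=ctrl.read_state();print(s['qpos'].round(3))
E
```

```text
clock: 10.85
eef_pos: [446.5, 68.7, 6.5]
tool_rot: [-3.128, 0.055, 3.038]
force: [-0.4, -0.2, -0.6]
width: 55.6
gripper_force: 0.0
yaw front -2.8771338222193776 left -3.6729255610089853 nose x at dish y 613.8685201354689 block y L/R 102.10593367048789 6.087576280610282 dish [[578.3  54.1  15. ]] 342
[ 0.461  1.12  -1.161  2.238  1.487  1.011 -0.204]
```

Converted, -4 mm is -0.4.

```bash
echo '[-0.4,0,0,0,0,0,56,-0.4,0,0,0,0,0,56,-0.4,0,0,0,-0.04,0,56,-0.4,0,0,0,-0.04,0,56,-0.4,0,0,0,-0.04,0,56,-0.4,0,0,0,0,0,56,-0.4,0,0,0,0,0,56,0,0,0,0,0,0,56]' | python3 nudge.py; python3 yaw.py;  python3 - <<'E'
from cell import ctrl
s=ctrl.read_state();print(s['qpos'].round(3))
E
```

```text
clock: 11.7
eef_pos: [474.7, 65.9, 9.7]
tool_rot: [-3.128, 0.175, 3.039]
force: [-0.5, 0.5, 0.7]
width: 56.4
gripper_force: 0.1
yaw front -6.1879475168665685 left -6.324231207217206 nose x at dish y 638.5931234902846 block y L/R 94.76774737121409 -1.3731770782481298 dish [[602.7  46.7  15. ]] 338
[ 0.446  1.11  -1.145  2.271  1.644  1.025 -0.326]
```

```bash
python3 - <<'E'
from h import *
from scipy.spatial.transform import Rotation as R
print(onz("top",[(450,288),(468,254),(517,319)],0).round())
s=ctrl.read_state();r=R.from_euler('xyz',s['tool_rot']);p=s['eef_pos']
for q in([460,67,12],[460,67,85],[556.8,-36,85],[556.8,-36,6]):
    print(q,r.inv().apply(np.array(q)-p).round(1));p=np.array(q)
E
cp pics/last.png pics/t3.png
```

```text
[[ 447. -293.    0.]
 [ 530. -340.    0.]
 [ 373. -451.    0.]]
[460, 67, 12] [13.9 -0.5 -4.8]
[460, 67, 85] [-12.7  -1.  -71.9]
[556.8, -36, 85] [-105.2  -92.3   19.9]
[556.8, -36, 6] [13.8  1.1 77.8]
```

View pics/t3.png

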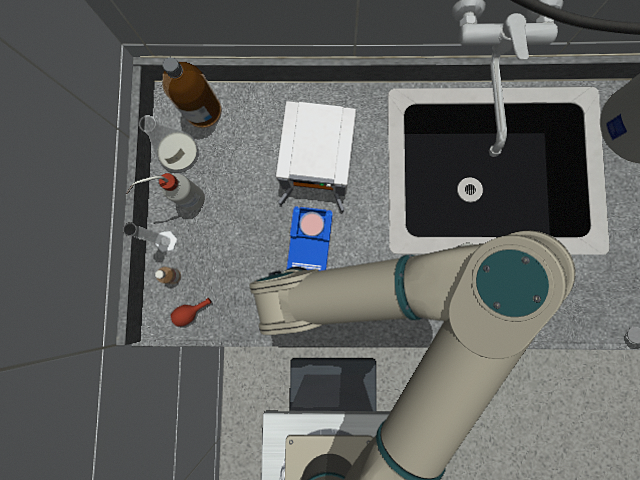

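The top view shows the carrier at (312,235), nearly lined up with the chamber but slightly to the right. The elbow at (512,283) is well above the beaker. I'll do a small sideways glide of about 4.5 mm, pushing at the carrier's x = +5.

Converted, -5 mm is -0.5, 5 mm is 0.5.

```bash
echo '[1.4,0,-0.5,0,0,0,56,-0.6,0,-3.6,0,0,0,0,-0.6,0,-3.6,0,0,0,0,-2.6,-2.3,0.5,0,0,0,0,-2.6,-2.3,0.5,0,0,0,0,-2.6,-2.3,0.5,0,0,0,0,-2.7,-2.3,0.5,0,0,0,0,0,0,0,0,0,0,0,0.4,0,2.5,0,0,0,0,0.4,0,2.5,0,0,0,0,0.5,0,2.5,0,0,0,0,0,0,0,0,0,0,0]' | python3 nudge.py; python3 yaw.py
```

```text
clock: 12.95
eef_pos: [553.0, -35.3, 5.9]
tool_rot: [-3.127, 0.169, 3.041]
force: [-0.1, -0.1, -0.2]
width: 0.2
gripper_force: 0.0
yaw front -6.250816526054454 left -6.267260770110077 nose x at dish y 638.5931745082089 block y L/R 94.90266805168267 31.210618536440183 dish [[602.8  47.1  15. ]] 330
```

```bash
echo '[-0.3,0.6,0,0,0,0,0,-0.2,0.6,0,0,0,0,0,0,0.5,0,0,0,0,0,0,0.3,0,0,0,0,0,0,0.3,0,0,0,0,0,0,0.2,0,0,0,0,0,0,0.2,0,0,0,0,0,0,0,0,0,0,0,0]' | python3 nudge.py; python3 yaw.py
```

```text
clock: 13.8
eef_pos: [562.8, -8.6, 9.0]
tool_rot: [-3.127, 0.174, 3.041]
force: [-0.8, -0.7, 0.2]
width: -0.1
gripper_force: 0.2
yaw front 2.0727002643303356 left -6.880780122088347 nose x at dish y 641.6808141460108 block y L/R 97.73543696977289 76.15423951104407 dish [[614.7  54.5  15. ]] 124
```

Converted, 1 mm is 0.1.

```bash
echo '[0,0.1,0,0,0,0,0,0,0.1,0,0,0,0,0,0,0,0,0,0,0,0]' | python3 nudge.py; python3 yaw.py; echo '[0,-0.8,0,0,0,0,0,0,-1.2,0,0,0,0,0,-0.5,0,-2.6,0,0,0,0,-0.5,0,-2.6,0,0,0,0,-0.5,0,-2.6,0,0,0,0,3.5,0,-0.6,0,0,0,56,3.5,0,-0.6,0,0,0,56,3.5,0,-0.6,0,0,0,56,2,0,-0.4,0,0,0,56,0,0,0,0,0,0,56]' | python3 nudge.py; python3 yaw.py
```

```text
clock: 14.15
eef_pos: [563.0, -6.6, 9.0]
tool_rot: [-3.127, 0.174, 3.041]
force: [0.4, -1.3, -0.9]
width: -0.1
gripper_force: 0.4
yaw front -5.650299269763437 left -4.8559764821375015 nose x at dish y 639.4766109225857 block y L/R 99.75965688864515 44.289097934611675 dish [[615.2  56.6  15. ]] 117
clock: 15.2
eef_pos: [432.9, -13.7, 88.6]
tool_rot: [-3.125, 0.172, 3.044]
force: [-0.5, -0.9, 0.2]
width: 56.2
gripper_force: 0.0
yaw front -6.043870501734535 left -4.8559764821375015 nose x at dish y 639.5652030684511 block y L/R 99.75965688864515 3.6119542299946215 dish [[602.9  51.8  15. ]] 341
```

```bash
python3 - <<'E'
from h import *
from scipy.spatial.transform import Rotation as R
s=ctrl.read_state();r=R.from_euler('xyz',s['tool_rot']);p=s['eef_pos']
for q in([450,67.5,88],[450,67.5,4],[458,66.5,4]):
    print(q,r.inv().apply(np.array(q)-p).round(1));p=np.array(q)
E
```

```text
[450, 67.5, 88] [-6.3 82.1  0.7]
[450, 67.5, 4] [14.6  1.3 82.7]
[458, 66.5, 4] [-7.9 -0.2  1.4]
```

Converted, 28 mm is 2.8, 27 mm is 2.7.

```bash
echo '[-0.2,2.8,0,0,0,0,56,-0.2,2.7,0,0,0,0,56,-0.2,2.7,0,0,0,0,56,0,0,0,0,0,0,56,0.5,0,2.7,0,0,0,56,0.5,0,2.7,0,0,0,56,0.4,0.1,2,0,0,0,56,0.1,0,0.8,0,0,0,56,0,0,0,0,0,0,56]' | python3 nudge.py;python3 - <<'E'
from cell import ctrl
s=ctrl.read_state();print(s['qpos'].round(3))
E
```

```text
clock: 16.15
eef_pos: [449.9, 67.8, 4.3]
tool_rot: [-3.127, 0.173, 3.04]
force: [0.0, -0.2, 1.0]
width: 56.0
gripper_force: 0.0
[ 0.39   1.062 -1.056  2.333  1.696  0.943 -0.435]
```

Converted, -5 mm is -0.5, -4 mm is -0.4.

```bash
echo '[-0.5,0,0.09,0,0,0,56,-0.5,0,0.09,0,0,0,56,-0.5,0,0.09,0,0,0,56,-0.4,0,0.07,0,0,0,56,-0.4,0,0.07,0,0,0,56,-0.4,0,0.07,0,0,0,56,-0.4,0,0.07,0,0,0,56,-0.4,0,0.07,0,0,0,56,-0.4,0,0.07,0,0,0,56,-0.4,0,0.07,0,0,0,56,0,0,0,0,0,0,56]' | python3 nudge.py; python3 yaw.py
```

```text
clock: 17.25
eef_pos: [494.1, 63.7, 5.2]
tool_rot: [-3.127, 0.175, 3.04]
force: [0.7, -0.3, -0.2]
width: 56.0
gripper_force: 0.0
yaw front -4.801547511849797 left -4.9108788350927375 nose x at dish y 660.3304993551882 block y L/R 98.31040101576515 1.7913371822430915 dish [[623.1  50.4  15. ]] 340
```

```bash
echo '[-0.4,0,0.07,0,0,0,56,-0.4,0,0.07,0,-0.03,0,56,-0.4,0,0.08,0,-0.03,0,56,-0.4,0,0.09,0,-0.03,0,56,-0.4,0,0.1,0,-0.03,0,56,-0.4,0,0.12,0,0,0,56,-0.4,0,0.12,0,0,0,56,0,0,0,0,0,0,56]' | python3 nudge.py; python3 yaw.py
```

```text
clock: 18.1
eef_pos: [523.2, 60.7, 5.7]
tool_rot: [-3.127, 0.296, 3.041]
force: [-0.6, 0.9, -0.2]
width: 56.1
gripper_force: 0.0
yaw front -5.368720065159743 left -4.35191038325972 nose x at dish y 688.3372933209442 block y L/R 95.4255475796901 -1.1075541268439182 dish [[650.7  47.3  15. ]] 332
```

Converted, -4 mm is -0.4, 1.2 mm is 0.12.

```bash
echo '[-0.4,0,0.12,0,0,0,56,-0.4,0,0.12,0,0,0,56,-0.4,0,0.12,0,0,0,56,-0.4,0,0.12,0,0,0,56,-0.4,0,0.12,0,0,0,56,-0.4,0,0.12,0,0,0,56]' | python3 nudge.py;echo '[-0.4,0,0.12,0,0,0,56,-0.4,0,0.12,0,0,0,56,-0.4,0,0.12,0,0,0,56,-0.4,0,0.12,0,0,0,56,0,0,0,0,0,0,56]' | python3 nudge.py; python3 - <<'E'
from h import *
im=ctrl.get_image("top");cv2.imwrite("pics/top4.png",cv2.resize(im[120:290,240:400],None,fx=3.5,fy=3.5,interpolation=cv2.INTER_CUBIC))
E
```

```text
clock: 18.75
eef_pos: [546.5, 58.3, 5.3]
tool_rot: [-3.127, 0.293, 3.043]
force: [-5.0, 0.2, 2.3]
width: 55.8
gripper_force: 2.5
clock: 19.25
eef_pos: [564.7, 56.1, 5.6]
tool_rot: [-3.127, 0.296, 3.042]
force: [-0.8, -0.1, -0.6]
width: 55.7
gripper_force: 0.3
```

View pics/top4.png

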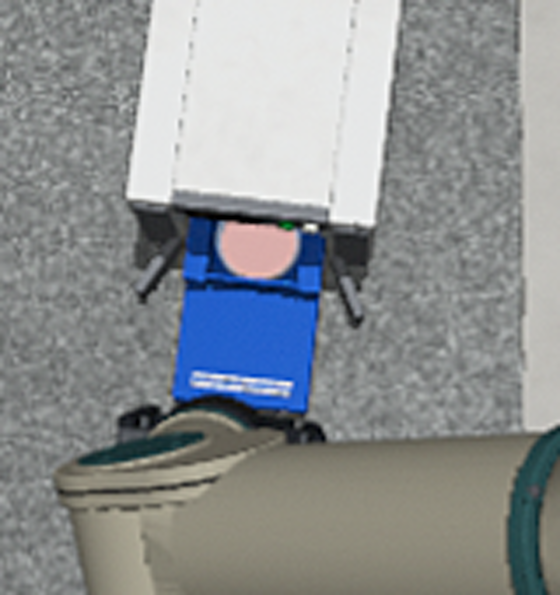

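The carrier is square in the doorway, with its block at (255,255), the dish in the well and both guides clear. Continue pushing.

The rows are not in the units I measure in: shifts go in cm. I convert before sending: -4 mm is -0.4, 1.2 mm is 0.12.

```bash
for i in 1; do echo '[-0.4,0,0.12,0,0,0,56,-0.4,0,0.12,0,0,0,56,-0.4,0,0.12,0,0,0,56,-0.4,0,0.12,0,0,0,56,-0.4,0,0.12,0,0,0,56,-0.4,0,0.12,0,0,0,56]' | python3 nudge.py;echo '[-0.4,0,0.12,0,0,0,56,-0.4,0,0.12,0,0,0,56,-0.4,0,0.12,0,0,0,56,-0.4,0,0.12,0,0,0,56,-0.4,0,0.12,0,0,0,56,-0.4,0,0.12,0,0,0,56]' | python3 nudge.py; echo '[-0.4,0,0.12,0,0,0,56,-0.4,0,0.12,0,0,0,56,-0.4,0,0.12,0,0,0,56]' | python3 nudge.py; done; python3 - <<'E'
from h import *
im=ctrl.get_image("top");cv2.imwrite("pics/top5.png",cv2.resize(im[120:290,240:400],None,fx=3.5,fy=3.5,interpolation=cv2.INTER_CUBIC))
print(ctrl.read_state()['qpos'].round(3))
E
```

```text
clock: 19.9
eef_pos: [588.6, 53.9, 5.5]
tool_rot: [-3.127, 0.294, 3.043]
force: [-2.7, 0.3, 0.5]
width: 56.1
gripper_force: 1.6
clock: 20.5
eef_pos: [613.6, 51.3, 5.6]
tool_rot: [-3.127, 0.294, 3.043]
force: [-3.1, 0.6, -2.1]
width: 56.1
gripper_force: 1.3
clock: 20.8
eef_pos: [626.0, 50.0, 5.7]
tool_rot: [-3.127, 0.294, 3.043]
force: [-2.9, 0.1, -0.5]
width: 56.0
gripper_force: 1.3
[ 0.415  1.091 -0.988  1.985  1.656  0.89  -0.09 ]
```

View pics/top5.png

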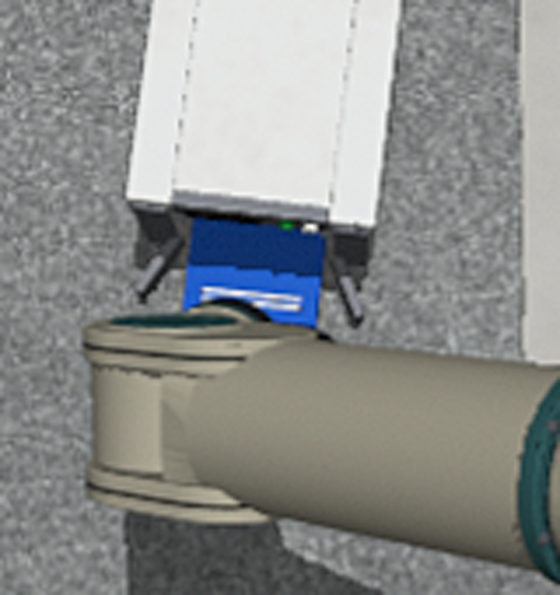

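The tail is still outside, with the stripes at (250,297), and the block is inside. From here I'll go slowly in small steps and watch the force.

Converted, -3 mm is -0.3, -2 mm is -0.2.

```bash
echo '[-0.3,0,0.09,0,-0.03,0,56,-0.3,0,0.1,0,-0.03,0,56,-0.3,0,0.1,0,0,0,56,-0.2,0,0.07,0,0,0,56]' | python3 nudge.py;echo '[-0.2,0,0.07,0,0,0,56,-0.2,0,0.07,0,0,0,56]' | python3 nudge.py;echo '[-0.2,0,0.07,0,0,0,56]' | python3 nudge.py;echo '[-0.2,0,0.07,0,0,0,56]' | python3 nudge.py
```

```text
clock: 21.25
eef_pos: [638.2, 49.0, 6.3]
tool_rot: [-3.127, 0.355, 3.044]
force: [-0.5, -0.4, -0.7]
width: 56.1
gripper_force: 0.5
clock: 21.45
eef_pos: [642.5, 48.4, 6.4]
tool_rot: [-3.127, 0.356, 3.043]
force: [-1.4, -0.3, 1.1]
width: 55.8
gripper_force: 0.6
clock: 21.55
eef_pos: [644.2, 48.3, 6.3]
tool_rot: [-3.127, 0.355, 3.043]
force: [-1.7, -0.5, 0.3]
width: 56.2
gripper_force: 0.6
clock: 21.65
eef_pos: [646.1, 48.1, 6.3]
tool_rot: [-3.127, 0.355, 3.044]
force: [-1.8, 0.3, 1.2]
width: 56.4
gripper_force: 0.6
```

```bash
echo '[-0.2,0,0.07,0,0,0,56]' | python3 nudge.py;echo '[-0.2,0,0.07,0,0,0,56]' | python3 nudge.py;echo '[-0.15,0,0.05,0,0,0,56]' | python3 nudge.py; python3 -c "
from h import *
im=ctrl.get_image('scene');cv2.imwrite('pics/s6.png',cv2.resize(im[150:320,180:340],None,fx=3.5,fy=3.5,interpolation=cv2.INTER_CUBIC))"
```

```text
clock: 21.75
eef_pos: [648.1, 47.9, 6.2]
tool_rot: [-3.127, 0.355, 3.044]
force: [-1.3, 0.7, 0.5]
width: 55.9
gripper_force: 0.6
clock: 21.85
eef_pos: [650.1, 47.7, 6.2]
tool_rot: [-3.127, 0.355, 3.044]
force: [-1.4, -0.9, 0.6]
width: 56.1
gripper_force: 0.6
clock: 21.95
eef_pos: [651.5, 47.6, 6.2]
tool_rot: [-3.127, 0.354, 3.044]
force: [-1.5, 0.7, 0.9]
width: 56.2
gripper_force: 1.4
```

View pics/s6.png

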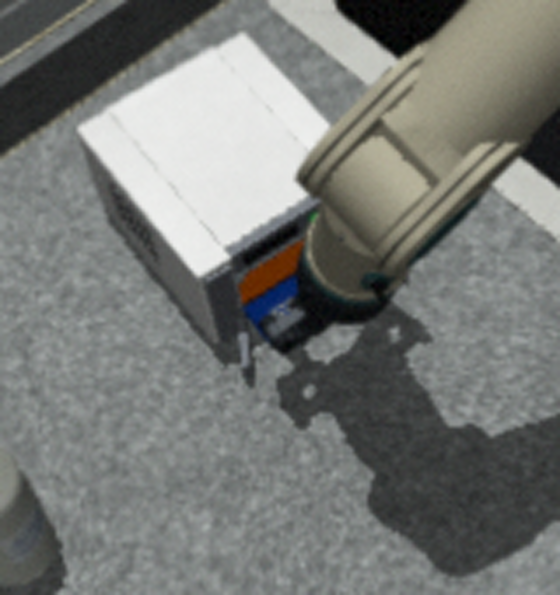

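The flap (orange, at (272,270)) is shut over the tail. Finger force is just starting to rise, so I'll use 1–1.5 mm steps.

```bash
for i in 1 ; do echo '[-0.15,0,0.05,0,0,0,56]' | python3 nudge.py|egrep 'eef|orce';echo '[-0.15,0,0.05,0,0,0,56]' | python3 nudge.py|egrep 'eef|orce'; echo '[-0.1,0,0.04,0,0,0,56]' | python3 nudge.py|egrep 'eef|orce'; done
```

```text
eef_pos: [652.4, 47.5, 6.0]
force: [-4.3, 0.0, 2.1]
gripper_force: 2.1
eef_pos: [653.6, 47.5, 6.0]
force: [-6.9, 0.8, 2.7]
gripper_force: 3.0
eef_pos: [654.3, 47.5, 5.9]
force: [-6.7, 1.2, 2.6]
gripper_force: 3.5
```

```bash
echo '[-0.1,0,0.04,0,0,0,56]' | python3 nudge.py|egrep 'eef|orce';echo '[-0.1,0,0.04,0,0,0,56]' | python3 nudge.py|egrep 'eef|orce'; echo '[-0.1,0,0.04,0,0,0,56,0,0,0,0,0,0,56,0,0,0,0,0,0,56]' | python3 nudge.py|egrep 'eef|orce'
```

```text
eef_pos: [654.9, 47.5, 5.7]
force: [-7.9, 1.1, 2.5]
gripper_force: 3.9
eef_pos: [655.5, 47.5, 5.5]
force: [-8.8, 0.6, 4.3]
gripper_force: 4.4
eef_pos: [656.2, 47.5, 5.4]
force: [-8.8, 0.0, 3.8]
gripper_force: 4.4
```

Firm contact: about 9 N with roughly 5 mm of yield. Now ease back slowly, then draw away.

```bash
echo '[0.1,0,-0.04,0,0,0,56,0.1,0,-0.04,0,0,0,56,0.1,0,-0.04,0,0,0,56,0.1,0,-0.04,0,0,0,56,0.1,0,-0.04,0,0,0,56,0.2,0,-0.07,0,0,0,56,0.3,0,-0.12,0,0,0,56,0.5,0,-0.2,0,0,0,56,1,0,-0.4,0,0,0,56,2,0,-0.8,0,0,0,56,2,0,-1.2,0,0,0,56,2,0,-1.2,0,0,0,56]' | python3 nudge.py; echo '[2,0,-2,0,0,0,56,2,0,-2,0,0,0,56,2,0,-2,0,0,0,56,0,0,0,0,0,0,56,0,0,0,0,0,0,56]' | python3 nudge.py; python3 - <<'E'
from h import *
a=ctrl.get_image('scene');b=ctrl.get_image('top')
f=lambda i,y,x:cv2.resize(i[y:y+160,x:x+130],None,fx=3,fy=3,interpolation=cv2.INTER_CUBIC)
cv2.imwrite('pics/end.png',np.hstack([f(a,150,190),f(b,90,250)]))
for n,i in(("scene",a),("top",b)):
    d=np.abs(i.astype(int)-cv2.imread(f"pics/{n}0.png")).max(2)>60
    print(n,d[:,380:540].sum())
E
```

```text
clock: 24.0
eef_pos: [564.9, 56.5, 16.6]
tool_rot: [-3.127, 0.356, 3.043]
force: [-0.1, -0.6, 0.7]
width: 56.1
gripper_force: 0.0
clock: 24.5
eef_pos: [489.4, 65.1, 52.0]
tool_rot: [-3.127, 0.357, 3.044]
force: [-0.5, -0.7, -0.6]
width: 56.1
gripper_force: 0.0
scene 12777
top 7715
```

View pics/end.png

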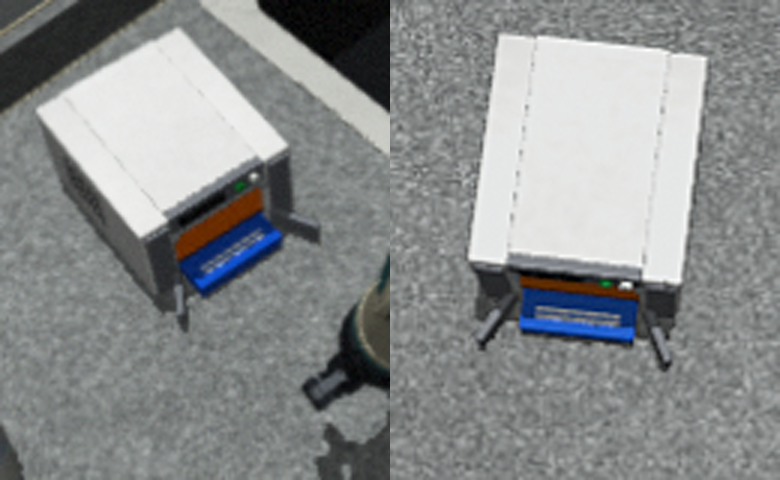

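The carrier is in with its tail outside at (575,315), the flap is shut, and the robot is clear of everything.

```bash
python3 -c "
from cell import ctrl
print(ctrl.finish_job())"
```

```text
the job is handed in; nothing more can be done
None
```

The carrier is in the chamber: it came up firmly on the stop (about 9 N, roughly 5 mm of yield), the flap dropped shut behind its block, the arm is drawn back clear, and I handed the job in at about 25 s; the dish was last seen in its well before going in, and I felt no contact with the bystanders but did not check their final positions.

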